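Gauge the depth of a milled pocket and lock the reading

TASK

Stand the depth gauge on the aluminium block that has the rectangular pocket, foot flat on the top face and lying lengthwise over the pocket. Then gently lower its probe until it touches the pocket's floor, and press the lock lever fully down so the reading stays. Leave the gauge standing there, and do not shift the two blocks, the loupe or the hex keys.

Things in the scene. Friction and masses are not known exactly. Their poses are not given: they have to be found in the camera images.
- depth_gauge: Depth gauge, loose, about 0.45 kg, standing upright on its foot. Steel foot bar 120 x 22 x 9 mm along its x; on its middle a grey head 36 x 22 mm, up to 43 mm above the underside. A flat steel beam (the probe) slides vertically through the head, a black tab on its top; the black lock lever is on the head's +x side. Origin: centre of the foot's underside, in line with the probe; z up.
- gauge_tab (a point): Centre of the probe's black tab: 24 mm along the gauge's x, 12 mm thick along y, 24 mm tall; 100 mm above the foot's underside when the probe is up. The gauge can be carried by it (the probe is then at its upper stop). With the foot standing, moving the tab down slides the probe down against 1.5 N of friction; it stays where left, the tab never nearer than 14 mm to the head in the pocket.
- probe_tip (a point): Lower end of the probe (end face about 6 x 3.4 mm), on the gauge's z axis; with the probe up it is flush with the underside of the foot.
- depth_rod (a joint): Travel of the probe below the foot: 0 is up (flush, upper stop), grows as it is lowered, up to 0.040 m.
- lock_lever (a joint): Angle of the lock lever: 0 is raised 50 degrees above level, open (0 to 0.1 at the start); 0.87 rad is pressed fully down and level, locked: a cam then clamps the probe firmly. Pressed straight down from above it takes 3 to 5 N; it stays where it is left.
- lever_end (a point): End of the lock lever (38 mm long, 10 to 12 wide, 5 thick), hinged about the gauge's y axis at 22 mm from the origin along the gauge's +x, 36 mm above the foot's underside; so the end is near x 46, z 65 mm of the gauge when open, x 60, z 36 mm when locked (lever's upper face then at z 40).
- pocket_block: The milled aluminium block with the rectangular pocket, 130 (its x) x 70 (its y) x 45 mm high, loose, 0.95 kg, with a small screw hole at each corner. Origin: centre of its underside, z up.
- pocket_mouth (a point): Centre of the rectangular pocket's mouth, in the block's top face, 45 mm above its underside. The pocket is 48 mm along the block's x and 32 mm along its y.
- pocket_floor (a point): Centre of the pocket's flat floor; its depth below the top face differs from start to start, 17 to 28 mm.
- bore_block_center (a point): Centre of the other aluminium block, same outer size (130 x 70 x 45 mm) but with a round bore 36 mm in diameter in place of the pocket. Not to be gauged or shifted. Which of the two blocks stands on the left differs from start to start.
- loupe_center (a point): Centre of the black loupe, 40 mm in diameter and 34 mm high, standing by. Not to be shifted.
- hex_keys_center (a point): Centre of the folded hex key set, 28 x 100 x 16 mm, lying by. Not to be shifted.

How it is judged (in metres and radians):
On the way, in this order (a step that is already met when the one before it is completed fails the run):
1. the gauge stands with its foot flat on the block, lengthwise over the rectangular pocket, the probe not yet at the floor and the lever open (z of depth_gauge in the frame of pocket_mouth between -0.002 and 0.002 m and horizontal distance between depth_gauge and pocket_mouth below 0.013 m and angle between the x axis of depth_gauge and the x axis of pocket_block, either way round below 0.25 rad and angle between depth_gauge's own z axis and vertical below 0.04 rad and z of probe_tip in the frame of pocket_floor above 0.003 m and value of joint lock_lever below 0.4 rad), for 0.06 s.
2. the probe touches the pocket's floor, the lever still open (z of probe_tip in the frame of pocket_floor below 0.0012 m and value of joint lock_lever below 0.4 rad), for 0.06 s.
3. the lever is pressed fully down while the probe is on the floor (z of probe_tip in the frame of pocket_floor below 0.0012 m and value of joint lock_lever above 0.78 rad), for 0.2 s.
At the end, for the whole second after the job is handed in: Gauge at rest on the block with the rectangular pocket: foot flat on the top face (2 mm, 0.04 rad), middle within 15 mm of the pocket's centre, foot along the block within 0.25 rad; probe tip on the pocket's floor (1.2 mm); lock lever fully down (past 0.78 rad); block upright (all of step 3 and z of depth_gauge in the frame of pocket_mouth between -0.002 and 0.002 m and horizontal distance between depth_gauge and pocket_mouth below 0.015 m and angle between the x axis of depth_gauge and the x axis of pocket_block, either way round below 0.25 rad and angle between each of depth_gauge, pocket_block's own z axis and vertical below 0.04 rad and z of probe_tip in the frame of pocket_floor above -0.0015 m and linear speed of depth_gauge below 0.01 m/s); the robot touches nothing.
It fails at once if one of the blocks, the loupe or the hex keys is shifted by more than 20 mm (distance of any of pocket_block, bore_block_center, loupe_center, hex_keys_center from where it was at the start of the episode above 0.02 m).
It fails at once if the gauge or its probe is dropped or pressed on the block with more than 45 N (contact force between depth_gauge and pocket_block above 45 N).
It also fails if it takes over 42 s, if anything falls off the work surface, if the arm or the gripper's body presses on something with over 40 N, if the wrist force passes 120 N, or if a joint passes its speed limit or range.

ROBOT

A 6-joint arm with a two-finger parallel gripper is mounted at the origin on a cart in front of the work surface, level with it; the furniture and walls round the work are solid. World frame = base frame: x ahead of the robot, y to its left, z up, the work surface at z = 0. Lengths are in mm, angles in rad, forces in N, time in s.
With the tool pointing down it reaches from about 400 to 925 mm from the base axis. Payload 12.5 kg.
Tool frame: the origin (TCP) lies on the centre line of the jaws, within the pads' length; the fingertips stand 14 mm ahead of it and the grasp point (between the pads) lies 5 mm behind it; z points along the fingers, x is the direction in which the jaws open and shut, and the axes are right-handed (so a half turn about z gives the same grasp; the last joint's range is limited). The gripper opens to 95 mm and grips with 3 to 60 N. Pads are 20 mm wide; open, the fingers measure 119 mm over their backs; the gripper's body (75 mm by 180 mm) begins 59 mm behind the grasp point.
Start: joints at [1.098, 0.491, 1.559, -0, 1.092, -0.106], TCP at [224.128, 583.448, 228.661] pointing down, gripper open.
Joint ranges: [-3.1, 3.1], [-0.84, 2.19], [0.05, 2.79], [-1.13, 4.28], [0.06, 2.93], [-2.69, 2.69]. Speed limits (rad/s): [2.22, 2.22, 2.79, 3.14, 3.14, 3.14].

INTERFACE

Orientations are given as [roll, pitch, yaw] about the fixed x, y, z axes, in that order (R = Rz(yaw) Ry(pitch) Rx(roll)).
In Python, from cell import state, read_camera, job_done gives the robot as it stands.
- The arm moves only by the shell command python3 -m handwheel 'ROWS'. ROWS is JSON, a list of rows, each an object of numbers: "hand": the finger opening in m, from 0 to 0.0951; "x", "y", "z": the shift along the world's x, y, z in m; "spin": the turn about the world's z in units of 5 degrees (1.0 is 5 degrees). In form: [{"hand": .., "x": .., "y": .., "z": .., "spin": ..}, ...]. A call has 1 to 20 rows; each row is the pose to reach, as a shift and turn from the pose commanded when the call began; what a row does not reach only later rows make up. A row lasts 1/12 s, in which the tool goes at most 41.7 mm and 7.16 degrees, less where a joint would pass 70% of its speed; a pose out of reach is approached as far as the arm can. A call with a gripper value outside its range is refused whole. The fingers move at their own pace and stop on an object; the grip force is fixed at half the most. Time passes only in rows, so rows that repeat a pose let the fingers close. It gives the time, the measured TCP pose, the force and the opening at its end, in the units of the state.
- state(): the state, without advancing time (a new reading comes with each control period).
- read_camera(name): name is "scene" or "top"; returns a dict with "img" (400x640x3 uint8, red, green, blue), "fx", "fy", "cx", "cy" (pixels), "T" (4x4, takes a point from camera to world coordinates). Camera axes: x right, y down, z forward; pixel columns grow to the right and rows downward; lengths in mm; the calibration is good to about 2 mm. A picture is of the moment at which its call begins. There is no depth.
- job_done(): hands the job in, once; it reports no verdict.
The state is a dict: "t": time; "joints": joint angles; "qvel": joint speeds; "tau": joint torques, N m; "eef_pos": TCP position; "tcp_rot": TCP orientation; "ft_force": force on the tool from outside, world axes, zero at the start; "moment": the same for the moment, N m; "opening": opening from 0.0 (shut) to 1.0 (fully open).
Only numpy, scipy, OpenCV 4.12 (cv2) and the standard library are available. Lean on these libraries where they do the work, as an engineer would, in place of code of your own. Each camera call takes 0.05 s, during which the arm holds its last target. There are 200 camera calls.

## Working session

There is one attempt and no reset: what is moved stays moved. The work goes in short steps, Python scripts to look and compute and a shell command to move; the robot and the scene stay as the last step left them, time stands still between calls to the robot, and variables do not carry over. Pictures are saved under pics/ and viewed, about 8 in all and at most 12, crops included, and the job is handed in when it is done.

```bash
mkdir -p pics; ls
python3 - <<'E'
from cell import state, read_camera
import cv2,numpy as np
print(state())
for n in("top","scene"):
    c=read_camera(n); cv2.imwrite(f"pics/{n}0.png",c["img"][:,:,::-1]); print(n,c["fx"],c["cx"],c["cy"],np.round(c["T"],3).tolist())
E
```

```text
pics
{'t': 0.0, 'joints': array([ 1.09838414e+00,  4.91547740e-01,  1.55946134e+00, -2.07098013e-05,
        1.09166289e+00, -1.05552397e-01]), 'qvel': array([ 4.20115079e-04, -4.73519115e-04,  9.70273670e-04,  4.13626828e-05,
       -3.19645298e-04,  7.07183882e-04]), 'tau': array([ 1.43709497e-05, -6.12646794e+01, -2.58168536e+01,  6.93400414e-02,
        4.82434581e-02, -7.61114802e-05]), 'eef_pos': array([224.03095454, 583.22652763, 228.06498061]), 'tcp_rot': array([-3.14149721e+00,  1.07524560e-03,  1.20394614e+00]), 'ft_force': array([-0.00490317, -0.93039677, -0.59362149]), 'moment': array([-0.01885472,  0.00179516,  0.02823003]), 'opening': 1.0011684622428145}
top 364.30000069293226 317.3518553369915 198.630942861574 [[0.003, -0.991, 0.136, 447.813], [-1.0, -0.005, -0.014, 63.834], [0.015, -0.136, -0.991, 955.521], [0.0, 0.0, 0.0, 1.0]]
scene 417.936052957681 320.66883426844487 201.00368578169693 [[0.866, -0.342, 0.366, 211.649], [-0.5, -0.608, 0.616, -537.202], [0.012, -0.716, -0.697, 761.839], [0.0, 0.0, 0.0, 1.0]]
```

View pics/top0.png

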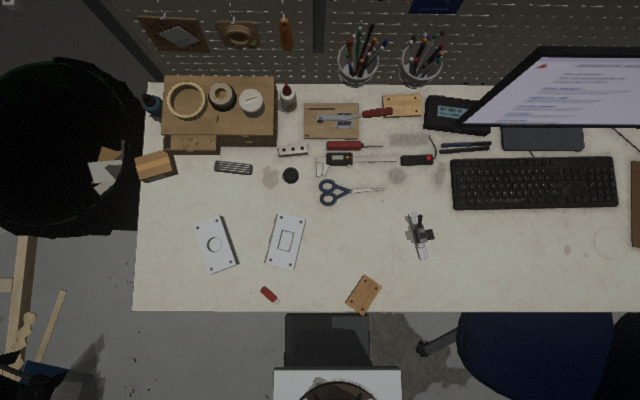

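View pics/scene0.png

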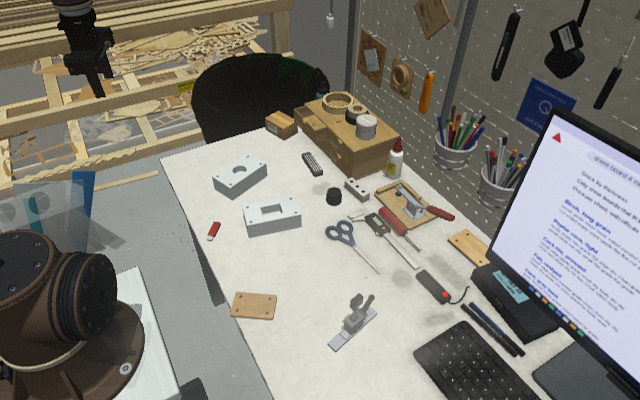

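The top view shows the pocket block at (286,241), the bore block at (215,244), and the gauge at (419,237). The scene view has the gauge at (353,320) and the pocket block at (271,215). Next I'll zoom in and segment.

```bash
cat > h.py <<'E'
import numpy as np,cv2
from cell import state,read_camera
def ray(c,u,v):
    d=c["T"][:3,:3]@np.array([(u-c["cx"])/c["fx"],(v-c["cy"])/c["fy"],1]);return c["T"][:3,3],d
def onz(c,u,v,z):
    o,d=ray(c,u,v);return (o+d*(z-o[2])/d[2])
def proj(c,p):
    q=np.linalg.inv(c["T"])@np.append(p,1);return [c["fx"]*q[0]/q[2]+c["cx"],c["fy"]*q[1]/q[2]+c["cy"]]
def tri(c1,p1,c2,p2):
    o1,d1=ray(c1,*p1);o2,d2=ray(c2,*p2)
    s=np.linalg.lstsq(np.c_[d1,-d2],o2-o1,rcond=None)[0]
    a=o1+d1*s[0];b=o2+d2*s[1];return (a+b)/2,np.linalg.norm(a-b)
def crop(c,u,v,w,h,k):
    return cv2.resize(np.ascontiguousarray(c["img"][v:v+h,u:u+w,::-1]),None,fx=k,fy=k,interpolation=cv2.INTER_CUBIC)
E
python3 - <<'E'
from h import *
t=read_camera("top");s=read_camera("scene")
a=crop(t,395,205,50,60,8);b=crop(s,320,285,65,70,7);b=cv2.resize(b,(446,480))
cv2.imwrite("pics/z1.png",np.hstack([cv2.resize(a,(400,480)),cv2.resize(b,(400,430)) if 0 else b[:, :400]]))
g=cv2.cvtColor(t["img"],cv2.COLOR_RGB2GRAY)
hsv=cv2.cvtColor(t["img"],cv2.COLOR_RGB2HSV)
print(t["img"][230,275],t["img"][255,250],t["img"][210,230], t["img"][241,286],t["img"][255,424])
cv2.imwrite("pics/z2.png",crop(t,190,205,120,75,6))
E
```

```text
[160 161 163] [156 158 147] [156 157 146] [160 162 162] [144 143 142]
```

View pics/z1.png

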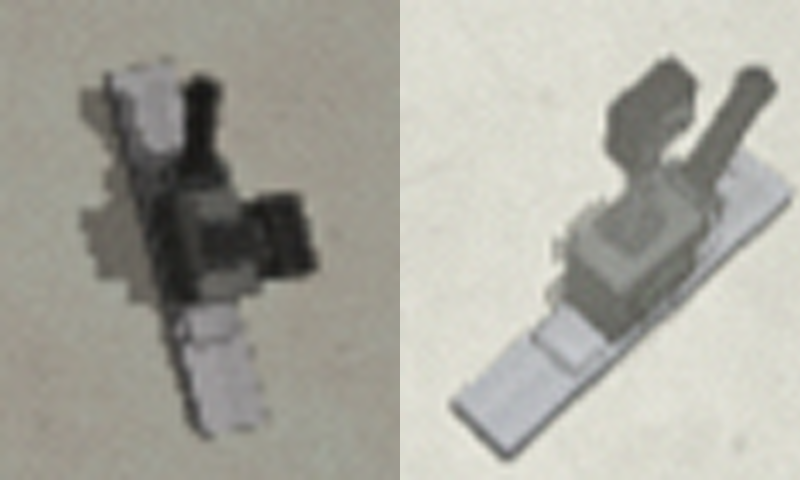

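View pics/z2.png

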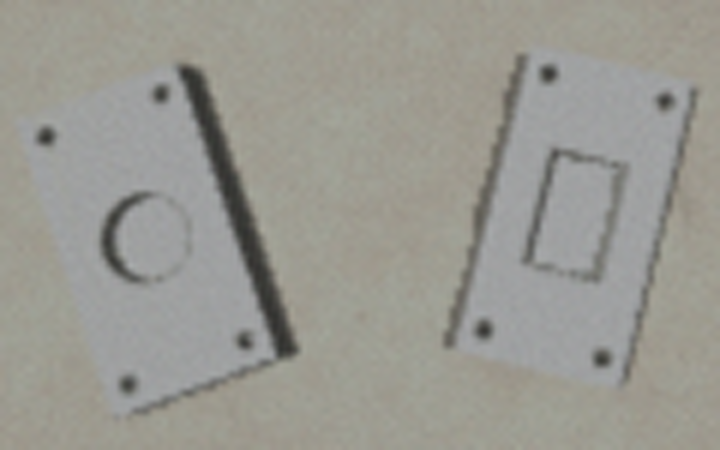

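Gauge crop: foot ends near (140,67) and (235,430), with the lever at the upper end, so gauge +x points roughly towards world +x. The tab is at (285,235). Block crop: pocket block screw holes at (548,73), (665,100), (484,329) and (601,358).

Run:
```python
from h import *
t=read_camera("top");s=read_camera("scene")
f=lambda p,k,o:((p[0]+.5)/k-.5+o[0],(p[1]+.5)/k-.5+o[1])
A=[onz(t,*f(p,8,(395,205)),9) for p in[(110,75),(172,62),(202,436),(265,425)]]
print("foot top view",np.round(A,1).tolist(), np.round(np.mean(A,0),1))
d=(A[0]+A[1]-A[2]-A[3])/2;print("len",np.linalg.norm(d),"yaw",np.arctan2(d[1],d[0]))
k=480/70
g=lambda p:f((p[0]-400,p[1]),k,(320,285))
B=[onz(s,*g(p),9) for p in[(455,405),(510,452),(792,192),(738,150)]]
print("foot scene",np.round(B,1).tolist(),np.round(np.mean(B,0),1))
d=(B[2]+B[3]-B[0]-B[1])/2;print("len",np.linalg.norm(d),"yaw",np.arctan2(d[1],d[0]))
print("tab",tri(t,f((285,235),8,(395,205)),s,g((652,115))))
print("lever",tri(t,f((203,82),8,(395,205)),s,g((755,78))))
H=[onz(t,*f(p,6,(190,205)),45) for p in[(548,73),(665,100),(484,329),(601,358)]]
print("pocket",np.round(H,1).tolist(),np.mean(H,0))
d=(H[0]+H[1]-H[2]-H[3])/2;print("yaw",np.arctan2(d[1],d[0]),np.linalg.norm(d))
P=[onz(t,*f(p,6,(190,205)),45) for p in[(553,150),(627,162),(525,262),(600,282)]];print("mouth",np.mean(P,0))
s0=state();print(s0["t"])
```

```text
foot top view [[538.2, -188.2, 9.0], [542.6, -208.7, 9.0], [421.7, -214.4, 9.0], [425.3, -234.9, 9.0]] [ 481.9 -211.5    9. ]
len 119.79192280513934 yaw 0.22014652117992306
foot scene [[422.3, -217.2, 9.0], [428.4, -236.5, 9.0], [543.2, -209.0, 9.0], [537.4, -189.4, 9.0]] [ 482.8 -213.     9. ]
len 118.19685123223573 yaw 0.23576411091369823
tab (array([ 482.56821105, -213.0729258 ,  103.47650628]), np.float64(0.2950758955190829))
lever (array([ 529.76811443, -200.51617446,   68.56314834]), np.float64(1.6042251555779543))
pocket [[526.2, 141.6, 45.0], [515.1, 92.7, 45.0], [420.7, 166.0, 45.0], [409.2, 117.9, 45.0]] [467.79390751 129.57751068  45.        ]
yaw -0.23064206349443445 108.56380403033182
mouth [467.86371097 128.93488274  45.        ]
0.3
```

```bash
python3 -m handwheel '[{"hand":0.06,"x":0.18,"y":-0.13,"z":0,"spin":3},{"hand":0.06,"x":0.18,"y":-0.13,"z":0,"spin":3},{"hand":0.06,"x":0.18,"y":-0.13,"z":0,"spin":3},{"hand":0.06,"x":0.18,"y":-0.13,"z":0,"spin":3},{"hand":0.06,"x":0.18,"y":-0.13,"z":0,"spin":3},{"hand":0.06,"x":0.258,"y":-0.796,"z":0,"spin":6.82},{"hand":0.06,"x":0.258,"y":-0.796,"z":0,"spin":6.82},{"hand":0.06,"x":0.258,"y":-0.796,"z":0,"spin":6.82},{"hand":0.06,"x":0.258,"y":-0.796,"z":0,"spin":6.82},{"hand":0.06,"x":0.258,"y":-0.796,"z":0,"spin":6.82},{"hand":0.06,"x":0.258,"y":-0.796,"z":0,"spin":6.82},{"hand":0.06,"x":0.258,"y":-0.796,"z":0,"spin":6.82},{"hand":0.06,"x":0.258,"y":-0.796,"z":0,"spin":6.82},{"hand":0.06,"x":0.258,"y":-0.796,"z":0,"spin":6.82},{"hand":0.06,"x":0.258,"y":-0.796,"z":0,"spin":6.82},{"hand":0.06,"x":0.258,"y":-0.796,"z":0,"spin":6.82},{"hand":0.06,"x":0.258,"y":-0.796,"z":0,"spin":6.82},{"hand":0.06,"x":0.258,"y":-0.796,"z":0,"spin":6.82},{"hand":0.06,"x":0.258,"y":-0.796,"z":0,"spin":6.82},{"hand":0.06,"x":0.258,"y":-0.796,"z":0,"spin":6.82}]'
```

```text
t: 1.97
eef_pos: [474.0, -156.4, 228.8]
tcp_rot: [3.141, 0.0, 1.799]
ft_force: [2.3, 0.5, 0.4]
opening: 0.632
```

```bash
python3 -m handwheel '[{"hand":0.06,"x":0.006,"y":-0.04,"z":0,"spin":0},{"hand":0.06,"x":0.006,"y":-0.04,"z":0,"spin":0},{"hand":0.06,"x":0.006,"y":-0.04,"z":0,"spin":0},{"hand":0.06,"x":0.006,"y":-0.04,"z":0,"spin":0}]'
```

```text
t: 2.3
eef_pos: [479.8, -193.8, 228.4]
tcp_rot: [-3.141, -0.001, 1.799]
ft_force: [-1.3, 0.7, -0.1]
opening: 0.629
```

```bash
python3 -m handwheel '[{"hand":0.06,"x":0.0025,"y":-0.0185,"z":0,"spin":0},{"hand":0.06,"x":0.0025,"y":-0.0185,"z":-0.04,"spin":0},{"hand":0.06,"x":0.0025,"y":-0.0185,"z":-0.08,"spin":0},{"hand":0.06,"x":0.0025,"y":-0.0185,"z":-0.09,"spin":0},{"hand":0.06,"x":0.0025,"y":-0.0185,"z":-0.09,"spin":0},{"hand":0.06,"x":0.0025,"y":-0.0185,"z":-0.09,"spin":0}]'
python3 - <<'E'
from h import *
t=read_camera("top");s=read_camera("scene")
a=cv2.resize(crop(t,380,180,80,90,6),(400,450));b=cv2.resize(crop(s,310,250,80,90,6),(400,450))
cv2.imwrite("pics/z3.png",np.hstack([a,b]))
E
```

```text
t: 2.8
eef_pos: [483.1, -212.0, 139.6]
tcp_rot: [-3.142, -0.0, 1.8]
ft_force: [-0.2, 1.1, 1.1]
opening: 0.629
```

View pics/z3.png

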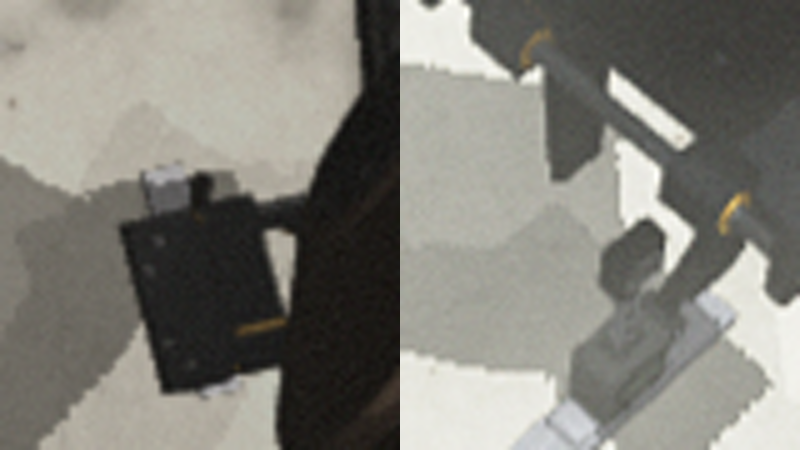

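The fingers straddle the tab, one at (570,150) and the other behind the lever near (710,240) in the scene half, about 26 mm above it. Now descend and grasp.

```bash
python3 -m handwheel '[{"hand":0.06,"x":0,"y":0,"z":-0.02,"spin":0},{"hand":0.06,"x":0,"y":0,"z":-0.04,"spin":0},{"hand":0.06,"x":0,"y":0,"z":-0.04,"spin":0},{"hand":0.035,"x":0,"y":0,"z":-0.04,"spin":0},{"hand":0.025,"x":0,"y":0,"z":-0.04,"spin":0},{"hand":0.018,"x":0,"y":0,"z":-0.04,"spin":0},{"hand":0.012,"x":0,"y":0,"z":-0.04,"spin":0},{"hand":0.004,"x":0,"y":0,"z":-0.04,"spin":0},{"hand":0.004,"x":0,"y":0,"z":-0.04,"spin":0},{"hand":0.004,"x":0,"y":0,"z":-0.04,"spin":0},{"hand":0.004,"x":0,"y":0,"z":-0.04,"spin":0}]'
```

```text
t: 3.82
eef_pos: [482.6, -212.6, 98.8]
tcp_rot: [3.142, -0.0, 1.799]
ft_force: [0.3, -0.3, 0.0]
opening: 0.127
```

```bash
python3 -m handwheel '[{"hand":0.004,"x":0,"y":0,"z":0.01,"spin":0},{"hand":0.004,"x":0,"y":0,"z":0.03,"spin":0},{"hand":0.004,"x":0,"y":0,"z":0.06,"spin":0},{"hand":0.004,"x":0,"y":0,"z":0.08,"spin":0},{"hand":0.004,"x":0,"y":0,"z":0.09,"spin":0},{"hand":0.004,"x":0,"y":0,"z":0.09,"spin":0},{"hand":0.004,"x":0,"y":0,"z":0.09,"spin":0}]'
python3 - <<'E'
from h import *
s=read_camera("scene");p=proj(s,[482,-212,130]);print(p)
cv2.imwrite("pics/z4.png",crop(s,int(p[0])-60,int(p[1])-50,120,110,5))
print(state()["ft_force"])
E
```

```text
t: 4.4
eef_pos: [482.4, -212.5, 188.4]
tcp_rot: [-3.141, -0.0, 1.799]
ft_force: [0.5, 0.2, -5.0]
opening: 0.126
[np.float64(356.707901944822), np.float64(292.8128126359171)]
[ 0.21649733  0.80325631 -4.32160963]
```

View pics/z4.png

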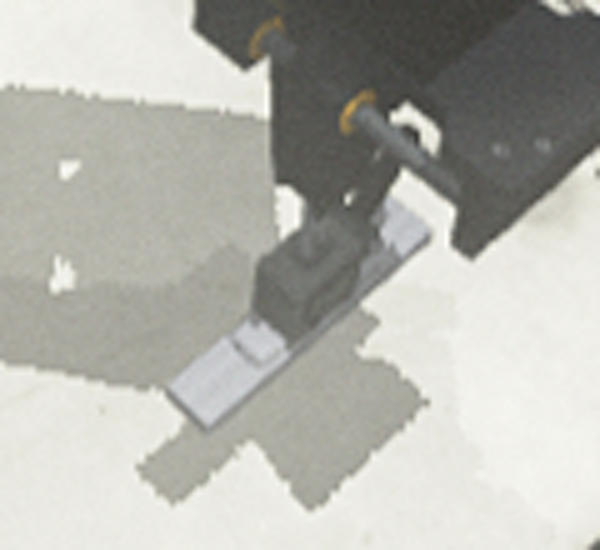

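The gauge is held level with its foot horizontal, at (170..430, 200..430) in the crop. Next, carry it over the pocket.

```bash
python3 -m handwheel '[{"hand":0.004,"x":-0.001,"y":0.015,"z":0,"spin":-0.3},{"hand":0.004,"x":-0.002,"y":0.04,"z":0,"spin":-0.7},{"hand":0.004,"x":-0.004,"y":0.07,"z":0,"spin":-1.2},{"hand":0.004,"x":-0.005,"y":0.1,"z":0,"spin":-1.7},{"hand":0.004,"x":-0.006,"y":0.13,"z":0,"spin":-2.2},{"hand":0.004,"x":-0.008,"y":0.16,"z":0,"spin":-2.7},{"hand":0.004,"x":-0.009,"y":0.19,"z":0,"spin":-3.2},{"hand":0.004,"x":-0.01,"y":0.22,"z":0,"spin":-3.7},{"hand":0.004,"x":-0.011,"y":0.25,"z":0,"spin":-4.2},{"hand":0.004,"x":-0.012,"y":0.28,"z":0,"spin":-4.6},{"hand":0.004,"x":-0.013,"y":0.305,"z":0,"spin":-5},{"hand":0.004,"x":-0.014,"y":0.325,"z":0,"spin":-5.26},{"hand":0.004,"x":-0.0146,"y":0.338,"z":0,"spin":-5.26},{"hand":0.004,"x":-0.0146,"y":0.342,"z":0,"spin":-5.26},{"hand":0.004,"x":-0.0146,"y":0.342,"z":0,"spin":-5.26},{"hand":0.004,"x":-0.0146,"y":0.342,"z":0,"spin":-5.26},{"hand":0.004,"x":-0.0146,"y":0.342,"z":0,"spin":-5.26}]'
python3 - <<'E'
from h import *
s=read_camera("scene");t=read_camera("top");p=proj(s,[468,129,80]);q=proj(t,[468,129,80])
print(p,q)
cv2.imwrite("pics/z5.png",np.hstack([crop(s,int(p[0])-40,int(p[1])-45,80,90,5),crop(t,int(q[0])-40,int(q[1])-45,80,90,5)]))
E
```

```text
t: 5.87
eef_pos: [468.0, 128.6, 188.2]
tcp_rot: [-3.141, 0.0, 1.34]
ft_force: [-0.5, 0.6, -3.7]
opening: 0.127
[np.float64(269.6899300938261), np.float64(199.19471819716557)] [np.float64(284.5602679788825), np.float64(239.82765177975853)]
```

View pics/z5.png

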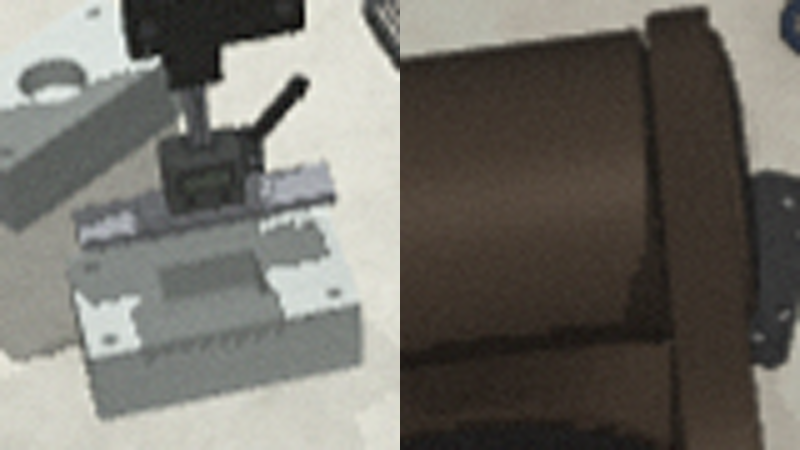

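The foot is parallel to the block and above the pocket. It hangs about 44 mm high in the scene half. Now lower.

```bash
python3 -m handwheel '[{"hand":0.004,"x":0,"y":0.0005,"z":-0.01,"spin":0},{"hand":0.004,"x":0,"y":0.0005,"z":-0.02,"spin":0},{"hand":0.004,"x":0,"y":0.0005,"z":-0.03,"spin":0},{"hand":0.004,"x":0,"y":0.0005,"z":-0.036,"spin":0},{"hand":0.004,"x":0,"y":0.0005,"z":-0.039,"spin":0},{"hand":0.004,"x":0,"y":0.0005,"z":-0.041,"spin":0},{"hand":0.004,"x":0,"y":0.0005,"z":-0.042,"spin":0},{"hand":0.004,"x":0,"y":0.0005,"z":-0.043,"spin":0},{"hand":0.004,"x":0,"y":0.0005,"z":-0.044,"spin":0},{"hand":0.004,"x":0,"y":0.0005,"z":-0.045,"spin":0},{"hand":0.004,"x":0,"y":0.0005,"z":-0.046,"spin":0},{"hand":0.004,"x":0,"y":0.0005,"z":-0.046,"spin":0},{"hand":0.004,"x":0,"y":0.0005,"z":-0.046,"spin":0}]'
python3 - <<'E'
from h import *
f=[]
s=read_camera("scene");p=proj(s,[468,129,60])
for i in range(4): f.append(state()["ft_force"][2]);read_camera("scene")
print(f)
cv2.imwrite("pics/z6.png",crop(s,int(p[0])-40,int(p[1])-45,80,90,6))
E
```

```text
t: 7.05
eef_pos: [468.2, 129.9, 142.8]
tcp_rot: [3.141, -0.0, 1.34]
ft_force: [0.1, -0.2, -1.4]
opening: 0.125
[np.float64(-0.42144315926756265), np.float64(0.12773652445964712), np.float64(0.7150910338079413), np.float64(0.7419719270685874)]
```

View pics/z6.png

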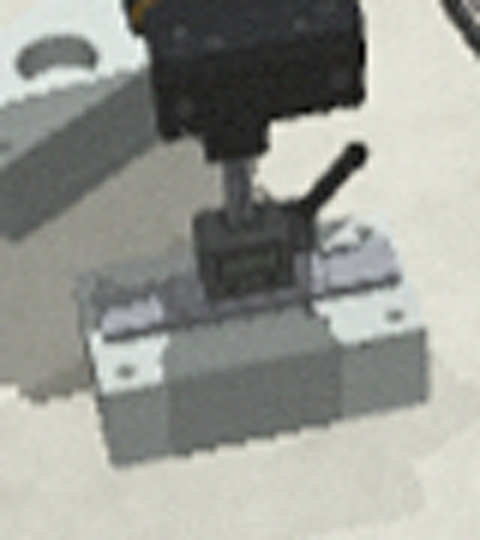

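The foot sits on the block over the pocket and wrist force has dropped to about 0, so the block carries the weight. Now lower the probe slowly.

```bash
python3 -m handwheel '[{"hand":0.004,"x":0,"y":0,"z":-0.002,"spin":0},{"hand":0.004,"x":0,"y":0,"z":-0.004,"spin":0},{"hand":0.004,"x":0,"y":0,"z":-0.006,"spin":0},{"hand":0.004,"x":0,"y":0,"z":-0.008,"spin":0},{"hand":0.004,"x":0,"y":0,"z":-0.01,"spin":0},{"hand":0.004,"x":0,"y":0,"z":-0.012,"spin":0},{"hand":0.004,"x":0,"y":0,"z":-0.013,"spin":0},{"hand":0.004,"x":0,"y":0,"z":-0.014,"spin":0},{"hand":0.004,"x":0,"y":0,"z":-0.014,"spin":0}]'
python3 -m handwheel '[{"hand":0.004,"x":0,"y":0,"z":-0.0005,"spin":0},{"hand":0.004,"x":0,"y":0,"z":-0.001,"spin":0},{"hand":0.004,"x":0,"y":0,"z":-0.0015,"spin":0},{"hand":0.004,"x":0,"y":0,"z":-0.0015,"spin":0}]'
python3 -m handwheel '[{"hand":0.004,"x":0,"y":0,"z":-0.0005,"spin":0},{"hand":0.004,"x":0,"y":0,"z":-0.001,"spin":0},{"hand":0.004,"x":0,"y":0,"z":-0.0015,"spin":0},{"hand":0.004,"x":0,"y":0,"z":-0.0015,"spin":0}]'
```

```text
t: 8.05
eef_pos: [468.1, 129.8, 128.4]
tcp_rot: [-3.142, -0.0, 1.34]
ft_force: [1.6, -0.3, -1.4]
opening: 0.126
t: 8.38
eef_pos: [468.1, 129.8, 127.1]
tcp_rot: [3.142, -0.0, 1.34]
ft_force: [1.8, 0.8, -0.6]
opening: 0.125
t: 8.72
eef_pos: [468.1, 129.8, 125.6]
tcp_rot: [3.142, -0.0, 1.34]
ft_force: [1.9, 0.9, -1.5]
opening: 0.125
```

```bash
python3 -m handwheel '[{"hand":0.004,"x":0,"y":0,"z":-0.0005,"spin":0},{"hand":0.004,"x":0,"y":0,"z":-0.001,"spin":0},{"hand":0.004,"x":0,"y":0,"z":-0.001,"spin":0}]'
python3 -m handwheel '[{"hand":0.004,"x":0,"y":0,"z":-0.0005,"spin":0},{"hand":0.004,"x":0,"y":0,"z":-0.001,"spin":0},{"hand":0.004,"x":0,"y":0,"z":-0.001,"spin":0}]'
python3 -m handwheel '[{"hand":0.004,"x":0,"y":0,"z":-0.0005,"spin":0},{"hand":0.004,"x":0,"y":0,"z":-0.001,"spin":0},{"hand":0.004,"x":0,"y":0,"z":-0.001,"spin":0}]'
```

```text
t: 8.97
eef_pos: [468.1, 129.8, 124.6]
tcp_rot: [3.141, -0.0, 1.34]
ft_force: [1.9, 0.6, -0.0]
opening: 0.123
t: 9.22
eef_pos: [468.1, 129.8, 123.6]
tcp_rot: [3.142, -0.0, 1.34]
ft_force: [1.4, 0.6, -0.7]
opening: 0.124
t: 9.47
eef_pos: [468.1, 129.8, 122.6]
tcp_rot: [3.142, -0.0, 1.34]
ft_force: [1.5, 0.2, -1.3]
opening: 0.129
```

```bash
python3 -m handwheel '[{"hand":0.004,"x":0,"y":0,"z":-0.0005,"spin":0},{"hand":0.004,"x":0,"y":0,"z":-0.001,"spin":0},{"hand":0.004,"x":0,"y":0,"z":-0.001,"spin":0}]'
python3 -m handwheel '[{"hand":0.004,"x":0,"y":0,"z":-0.0005,"spin":0},{"hand":0.004,"x":0,"y":0,"z":-0.001,"spin":0},{"hand":0.004,"x":0,"y":0,"z":-0.001,"spin":0}]'
```

```text
t: 9.72
eef_pos: [468.1, 129.8, 121.6]
tcp_rot: [3.142, -0.0, 1.34]
ft_force: [0.6, 0.9, -0.0]
opening: 0.123
t: 9.97
eef_pos: [468.1, 129.9, 120.6]
tcp_rot: [3.142, -0.0, 1.34]
ft_force: [2.7, 1.4, -1.2]
opening: 0.127
```

```bash
python3 -m handwheel '[{"hand":0.004,"x":0,"y":0,"z":-0.0005,"spin":0},{"hand":0.004,"x":0,"y":0,"z":-0.001,"spin":0},{"hand":0.004,"x":0,"y":0,"z":-0.001,"spin":0}]'
```

```text
t: 10.22
eef_pos: [468.1, 129.8, 119.6]
tcp_rot: [3.142, -0.0, 1.34]
ft_force: [2.9, -0.2, -1.0]
opening: 0.125
```

```bash
python3 -m handwheel '[{"hand":0.004,"x":0,"y":0,"z":-0.0005,"spin":0},{"hand":0.004,"x":0,"y":0,"z":-0.001,"spin":0},{"hand":0.004,"x":0,"y":0,"z":-0.001,"spin":0}]'
```

```text
t: 10.47
eef_pos: [468.1, 129.9, 118.6]
tcp_rot: [-3.142, -0.0, 1.34]
ft_force: [1.7, 0.5, -0.1]
opening: 0.121
```

```bash
python3 -m handwheel '[{"hand":0.004,"x":0,"y":0,"z":-0.0005,"spin":0},{"hand":0.004,"x":0,"y":0,"z":-0.001,"spin":0},{"hand":0.004,"x":0,"y":0,"z":-0.001,"spin":0}]'
```

```text
t: 10.72
eef_pos: [468.1, 129.8, 117.7]
tcp_rot: [3.142, -0.0, 1.34]
ft_force: [1.3, 1.4, 2.6]
opening: 0.126
```

```bash
python3 -m handwheel '[{"hand":0.004,"x":0,"y":0,"z":-0.0005,"spin":0},{"hand":0.004,"x":0,"y":0,"z":-0.001,"spin":0},{"hand":0.004,"x":0,"y":0,"z":-0.001,"spin":0}]'
```

```text
t: 10.97
eef_pos: [468.2, 129.9, 117.3]
tcp_rot: [3.141, -0.0, 1.34]
ft_force: [-1.4, 0.1, 11.8]
opening: 0.123
```

Contact at TCP z 117.3, with force jumping to 12 N after about 26.5 mm of travel, so the probe is on the floor. Next, release, rise, close the fingers and look.

```bash
python3 -m handwheel '[{"hand":0.004,"x":0,"y":0,"z":0,"spin":0},{"hand":0.02,"x":0,"y":0,"z":0,"spin":0},{"hand":0.035,"x":0,"y":0,"z":0,"spin":0},{"hand":0.045,"x":0,"y":0,"z":0,"spin":0},{"hand":0.045,"x":0,"y":0,"z":0,"spin":0},{"hand":0.045,"x":0,"y":0,"z":0,"spin":0}]'
python3 -m handwheel '[{"hand":0.045,"x":0,"y":0,"z":0.015,"spin":0},{"hand":0.045,"x":0,"y":0,"z":0.04,"spin":0},{"hand":0.045,"x":0,"y":0,"z":0.06,"spin":0},{"hand":0.001,"x":0.02,"y":-0.005,"z":0.06,"spin":0},{"hand":0.001,"x":0.0467,"y":-0.011,"z":0.06,"spin":0},{"hand":0.001,"x":0.0467,"y":-0.011,"z":0.06,"spin":0},{"hand":0.001,"x":0.0467,"y":-0.011,"z":0.06,"spin":0},{"hand":0.001,"x":0.0467,"y":-0.011,"z":0.06,"spin":0},{"hand":0.001,"x":0.0467,"y":-0.011,"z":0.06,"spin":0}]'
python3 - <<'E'
from h import *
s=read_camera("scene");p=proj(s,[468,129,90]);print(p)
cv2.imwrite("pics/z7.png",crop(s,int(p[0])-45,int(p[1])-45,95,90,6))
E
```

```text
t: 11.47
eef_pos: [467.9, 129.8, 116.5]
tcp_rot: [-3.141, 0.0, 1.34]
ft_force: [-0.2, 0.6, -0.6]
opening: 0.415
t: 12.22
eef_pos: [513.8, 119.0, 176.4]
tcp_rot: [-3.14, 0.0, 1.34]
ft_force: [0.1, 0.0, -0.7]
opening: 0.107
[np.float64(269.3756864872656), np.float64(196.103839606537)]
```

View pics/z7.png

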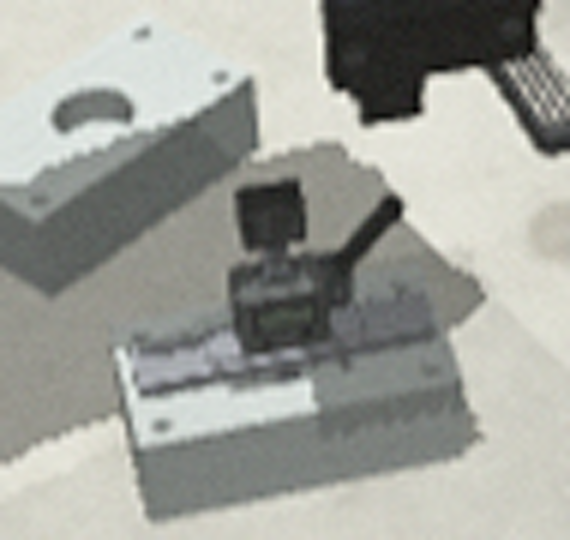

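The gauge stands flat with the tab lowered, at (270,215). The lever is still open, its end at (393,207), directly under the closed fingers at (390,110). Now press down.

```bash
python3 -m handwheel '[{"hand":0.0,"x":0.001,"y":0,"z":-0.02,"spin":0},{"hand":0.0,"x":0.001,"y":0,"z":-0.04,"spin":0},{"hand":0.0,"x":0.001,"y":0,"z":-0.047,"spin":0},{"hand":0.0,"x":0.001,"y":0,"z":-0.05,"spin":0},{"hand":0.0,"x":0.001,"y":0,"z":-0.053,"spin":0},{"hand":0.0,"x":0.001,"y":0,"z":-0.056,"spin":0},{"hand":0.0,"x":0.001,"y":0,"z":-0.059,"spin":0},{"hand":0.0,"x":0.001,"y":0,"z":-0.062,"spin":0}]'
python3 -m handwheel '[{"hand":0.0,"x":0,"y":0,"z":-0.003,"spin":0},{"hand":0.0,"x":0,"y":0,"z":-0.006,"spin":0},{"hand":0.0,"x":0,"y":0,"z":-0.009,"spin":0},{"hand":0.0,"x":0,"y":0,"z":-0.011,"spin":0},{"hand":0.0,"x":0,"y":0,"z":-0.013,"spin":0},{"hand":0.0,"x":0,"y":0,"z":-0.013,"spin":0}]'
```

```text
t: 12.93
eef_pos: [515.8, 119.0, 115.0]
tcp_rot: [3.141, -0.0, 1.34]
ft_force: [-0.2, -0.2, 0.6]
opening: 0.004
t: 13.43
eef_pos: [515.5, 118.8, 101.2]
tcp_rot: [-3.141, 0.0, 1.34]
ft_force: [0.2, -0.5, 0.1]
opening: 0.004
```

Force is near zero where 3 to 5 N was expected, so I'll check with a picture.

Run:
```python
from h import *
s=read_camera("scene")
for g in([46,0,65],[60,0,36],[0,0,43]):
    x,y,z=g;print(g,proj(s,[468+.973*x+.229*y,129.8-.229*x+.973*y,45+z]))
p=(269,196);print(state()["ft_force"])
cv2.imwrite("pics/z8.png",crop(s,int(p[0])-45,int(p[1])-45,95,90,8))
```

```text
[46, 0, 65] [np.float64(288.09644244001953), np.float64(185.8670304144326)]
[60, 0, 36] [np.float64(294.3545132640277), np.float64(193.83205087711934)]
[0, 0, 43] [np.float64(269.29318933700915), np.float64(196.5191015418672)]
[-0.01635556 -0.5241885   0.25330788]
```

View pics/z8.png

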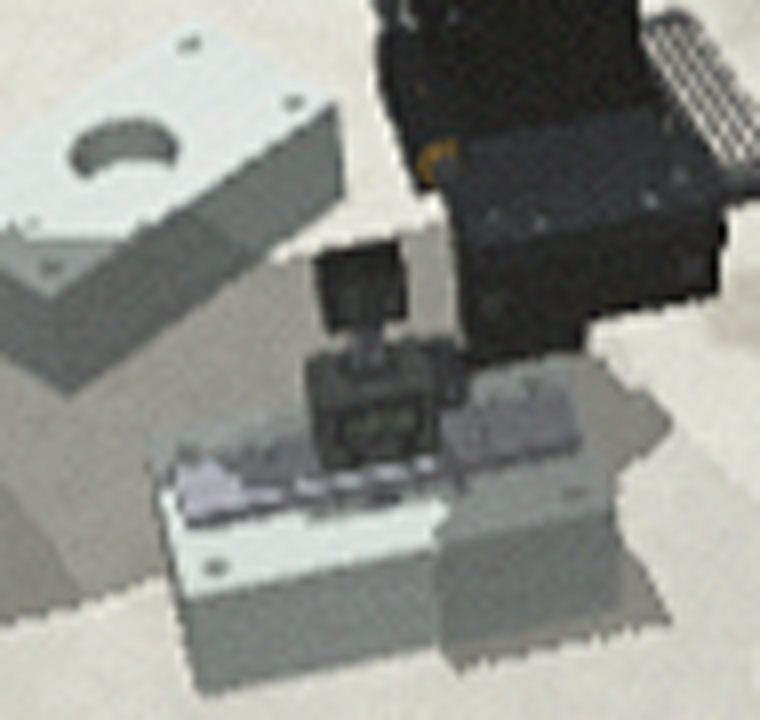

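The finger sits on the lever and the lever stays wherever it is left, so a force near zero at rest is expected. Continue down in small steps until the stop.

```bash
python3 -m handwheel '[{"hand":0.0,"x":0,"y":0,"z":-0.001,"spin":0},{"hand":0.0,"x":0,"y":0,"z":-0.002,"spin":0}]'
python3 -m handwheel '[{"hand":0.0,"x":0,"y":0,"z":-0.0005,"spin":0},{"hand":0.0,"x":0,"y":0,"z":-0.001,"spin":0}]'
```

```text
t: 13.65
eef_pos: [515.6, 118.8, 99.7]
tcp_rot: [-3.141, 0.0, 1.34]
ft_force: [-0.6, -0.5, 1.9]
opening: 0.007
t: 13.82
eef_pos: [515.8, 118.8, 99.0]
tcp_rot: [3.141, -0.0, 1.34]
ft_force: [-2.5, -0.5, 12.8]
opening: 0.003
```

```bash
python3 -m handwheel '[{"hand":0.0,"x":0,"y":0,"z":-0.0005,"spin":0},{"hand":0.0,"x":0,"y":0,"z":-0.001,"spin":0},{"hand":0.0,"x":0,"y":0,"z":-0.001,"spin":0}]'
```

```text
t: 14.07
eef_pos: [515.8, 118.9, 98.9]
tcp_rot: [3.141, -0.0, 1.34]
ft_force: [-3.8, -1.9, 18.0]
opening: 0.004
```

Hard stop at TCP z 98.9 (99 predicted), with 18 N. Retreat and look.

```bash
python3 -m handwheel '[{"hand":0.0,"x":0,"y":0,"z":0,"spin":0},{"hand":0.0,"x":0,"y":0,"z":0,"spin":0},{"hand":0.0,"x":0,"y":0,"z":0.01,"spin":0},{"hand":0.0,"x":0,"y":0,"z":0.04,"spin":0},{"hand":0.0,"x":0,"y":0,"z":0.08,"spin":0},{"hand":0.0,"x":0,"y":0,"z":0.12,"spin":0},{"hand":0.0,"x":0,"y":-0.03,"z":0.13,"spin":0},{"hand":0.0,"x":0,"y":-0.07,"z":0.13,"spin":0},{"hand":0.0,"x":0,"y":-0.11,"z":0.13,"spin":0},{"hand":0.0,"x":0,"y":-0.15,"z":0.13,"spin":0},{"hand":0.0,"x":0,"y":-0.19,"z":0.13,"spin":0},{"hand":0.0,"x":0,"y":-0.22,"z":0.13,"spin":0},{"hand":0.0,"x":0,"y":-0.22,"z":0.13,"spin":0},{"hand":0.0,"x":0,"y":-0.22,"z":0.13,"spin":0}]'
python3 - <<'E'
from h import *
s=read_camera("scene");t=read_camera("top")
a=crop(s,224,151,95,90,5)[:,:470];b=crop(t,250,200,60,90,5)
cv2.imwrite("pics/z9.png",np.hstack([a,b]))
E
```

```text
t: 15.23
eef_pos: [515.5, -102.4, 227.6]
tcp_rot: [-3.141, -0.0, 1.337]
ft_force: [-0.9, 0.1, 0.7]
opening: 0.007
```

View pics/z9.png

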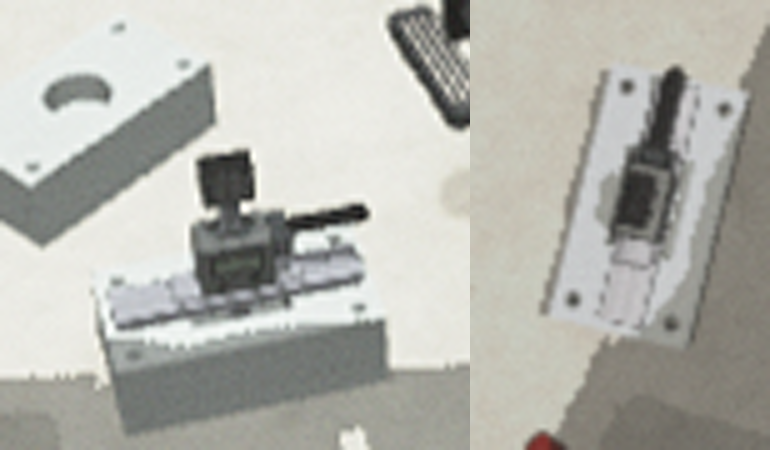

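The lever is level, parallel to the foot, at (290–368, 215). The gauge is flat and centred along the block, and the arm is clear. Handing in.

```bash
python3 -c "
from cell import job_done;print(job_done())"
```

```text
the job is handed in; nothing more can be done
None
```

The depth gauge is standing on the pocket block with its probe on the pocket floor and the lock lever pressed fully down. I handed the job in at about 15 s; it reported no verdict.

- **Placing:** I picked the gauge up by its tab and set it over the pocket with the foot lengthwise along the block. The last pictures show it flat and central.
- **Probe:** I lowered it slowly until the wrist force jumped to about 12 N, after roughly 26.5 mm of travel. That is inside the stated 17–28 mm pocket depth.
- **Lock lever:** I pressed it with closed fingers to a hard stop at TCP z 98.9 mm, where I had predicted 99, with about 18 N. It looks level in the last picture.
- **Surroundings:** The arm is clear of everything. I saw no sign that the blocks or hex keys had moved, though I did not re-measure them, and I did not check the loupe in the closing pictures.
- **Weaker checks:** The wrist force was noisy, about ±1 N. The probe's friction did not show in it, and the 3–5 N lever force barely did (1.9 N at most) before the stop. I did not measure the tip height directly after locking.

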